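# Mix the sample carousel at speed and park it at the pointer

## Task

Mix the water samples: turn the carousel anticlockwise (seen from above) by its orange crank knob until the carousel itself runs at 20 turns a minute, and keep it within 2 turns a minute of that for 6 seconds. Then bring it to a stop with the yellow mark under the red pointer and let go of the knob. Drive it only by the crank, without touching the disc, its bottles or the drag shoe, do not let it race above 28 turns a minute, and leave the other things on the bench where they are.

Things in the scene. Friction and masses are not known exactly. Their poses are not given: they have to be found in the camera images.
- carousel (a joint): turn of the mixing carousel about its vertical axis relative to the fixed base, rad, anticlockwise from above positive, no limit (counts on past a full turn); the yellow mark is under the red pointer at 0 and every multiple of 2 pi. Inertia with bottles nominally 0.037 kg m2, from 0.7 to 1.4 times that. Bearing drag 0.008 N m plus 0.008 N m per rad/s; the drag shoe adds more.
- crank (a joint): turn of the crank RELATIVE TO THE CAROUSEL, rad, anticlockwise positive, no limit. It drives the carousel only through a slipping magnetic drag coupling: torque = 0.060 N m per rad/s of relative speed, both ways, no spring, no stops. The carousel follows with a time constant of about 0.5 s and runs slower than the crank by 0.7 to 1.9 rad/s at working speed; a crank held still brakes it.
- hub (a point): point on the vertical axis of carousel and crank, at the top of the aluminium crank arm, 167 mm above the table (the arm is 22 mm wide, its top at 166 mm). Left free, the crank rides round with the carousel.
- knob_grip (a point): middle of the orange crank knob, where to grip it from above: upright cylinder 32 mm in diameter, from 169 to 220 mm above the table; this point is at 200 mm and 70 mm from the axis. The knob turns freely on its own pin, so a gripper holding it can keep its yaw while going round. This point's axes turn with the knob.
- rack: turning part of the carousel: blue disc 300 mm in diameter, top 70 mm above the table, with six clipped-in amber bottles with white caps, centres 84 mm from the axis, tops 129 mm above the table. Not to be touched. Origin on the axis at table height; x axis points to the yellow mark, z up.
- shoe: drag shoe that damps the carousel: green plastic block 30 x 30 mm, 50 mm high with its black stud, loose in a fixed cage over the rim opposite the red pointer (130 mm from the axis; cage and white post reach 160 mm from the axis, top 120 mm above the table). It rubs on the disc with a constant torque of about 0.043 N m, from 0.015 to 0.09, not known beforehand. Do not touch. Origin under it.
- mark (a point): outer end of the yellow stripe on the blue disc, 145 mm from the axis, 71 mm above the table
- pointer (a point): point under the tip of the fixed red pointer, 145 mm from the axis, 78 mm above the table; the pointer bracket stands on the white base just outside the disc (up to 188 mm from the axis, 88 mm high). The base is fixed to the table.
- jar_red: clear glass jar with red lid, 84 mm across, 125 mm high; bystander, origin at the centre of its underside, z up
- jar_blue: clear glass jar with blue lid, 84 mm across, 125 mm high; bystander, origin at the centre of its underside, z up
- amber: amber glass reagent bottle with black cap, 90 mm across, 190 mm high; bystander, origin at the centre of its underside, z up
- vial: small amber vial with white cap, 34 mm across, 60 mm high; bystander, origin at the centre of its underside, z up
- beaker: glass beaker, 76 mm across, 95 mm high; bystander, origin at the centre of its underside, z up
- dish: clear flat dish, 110 mm across, 20 mm high; bystander, origin at the centre of its underside, z up

How it is judged:
By the outcome, as a careful person would: the job done as asked, in the order asked, and still so for the second after the job is handed in, with the robot touching nothing.
It also fails if it takes over 64 s, if anything falls off the work surface, if the arm or the gripper's body presses on something with over 40 N, if the wrist force passes 120 N, or if a joint passes its speed limit or range.

## Robot

A 7-joint arm with a two-finger parallel gripper is mounted at the origin on the work surface. World frame = base frame: x ahead of the robot, y to its left, z up, the work surface at z = 0. Lengths are in m, angles in rad, forces in N, time in s.
With the tool pointing down it reaches from about 0.4 to 0.85 m from the base axis. Payload 10.4 kg.
Tool frame: the origin (TCP) lies at the very end of the fingers, on their centre line; the grasp point (between the pads) lies 19 mm behind it; z points along the fingers, y is the direction in which the jaws open and shut (so a half turn about z gives the same grasp; the last joint's range is limited). The gripper opens to 85 mm and grips with 20 to 120 N. Pads are 22 mm wide; open, the fingers measure 114 mm over their backs; the gripper's body (76 mm by 85 mm) begins 54 mm behind the grasp point. The pads swing forward as they close: fully open they stand 13 mm farther back than shut.
Start: joints at [1.206, 0.332, -0.065, 1.46, 0.022, 1.35, -0.088], TCP at [0.21, -0.589, 0.231] pointing down, gripper open.
Joint ranges: [-2.6, 2.6], [-0.5, 2.12], [-1.47, 1.34], [0.16, 2.42], [-1.27, 4.41], [0.06, 2.06], [-2.6, 2.6]. Speed limits (rad/s): [2.22, 2.22, 2.79, 2.79, 3.14, 3.14, 3.14].

## Interface

Orientations are given as a unit quaternion [w, x, y, z].
In Python, from rig import env, vision gives the robot as it stands.
- The arm moves only by the tool jog_arm, never from a script. Its argument "deltas" is text: rows parted by semicolons, each of 7 numbers parted by spaces: the shift along the tool's x, y, z scaled (see below), then the turn, a rotation vector about the tool's x, y, z scaled (see below), then the opening, from 0 (shut) to 1 (fully open). In form: tx ty tz wx wy wz claw; .... A call has exactly 8 rows; each row is the pose to reach, as a shift and turn from the pose commanded when the call began, along the tool's axes at that moment; what a row does not reach only later rows make up. The controller multiplies each number of a shift by 1 m and each number of a turn by 60 degrees. A row lasts 1/8 s, in which the tool goes at most 62.5 mm and 10.7 degrees, less where a joint would pass 70% of its speed; a pose out of reach is approached as far as the arm can. A call with a number of a shift or a turn outside -1 to 1 is refused whole. A call with a gripper value outside its range is refused whole. The fingers move at their own pace and stop on an object; "newtons" is the grip in N (left out, the last holds). Time passes only in rows, so rows that repeat a pose let the fingers close, or fill a call up. It gives the time, the measured TCP pose, the force and the opening at its end, in the units of the state.
- env.observe(): the state, without advancing time (a new reading comes with each control period).
- vision.get_image(name): name is "scene" or "top" or "wrist"; returns the picture (480x640x3 uint8, red, green, blue); there is no depth.
- vision.camera_model(name): a dict with "fx", "fy", "cx", "cy" (pixels), "position" and "attitude" of the camera in the world; the wrist camera has in their place "hand_eye" (4x4, takes a point from camera to tool coordinates, whose origin is the TCP and whose axes are the flange's). Camera axes: x right, y down, z forward; pixel columns grow to the right and rows downward; lengths in m; the calibration is good to about 2 mm. The wrist camera is an equidistant fisheye: a pixel r from the principal point sees the ray r / f radians off the axis. A picture is of the moment at which its call begins: read the wrist's pose just before it. camera_model takes no time and is no camera call.
- env.job_done(): hands the job in, once; it reports no verdict.
The state is a dict: "time": time; "qpos": joint angles; "qvel": joint speeds; "joint_efforts": joint torques, N m; "ee_pos": TCP position; "ee_rot": TCP orientation; "wrist_force": force on the tool from outside, world axes, zero at the start; "ft_torque": the same for the moment, N m; "finger_gap": opening from 0.0 (shut) to 1.0 (fully open).
Only numpy, scipy, OpenCV 4.12 (cv2) and the standard library are available. Lean on these libraries where they do the work, as an engineer would, in place of code of your own. Each camera call takes 0.05 s, during which the arm holds its last target. There are 200 camera calls.

## Working session

There is one attempt and no reset: what is moved stays moved. The work goes in short steps, Python scripts to look and compute and a tool call to move; the robot and the scene stay as the last step left them, time stands still between calls to the robot, and variables do not carry over. Pictures are saved under pics/ and viewed, about 8 in all and at most 12, crops included, and the job is handed in when it is done.

Besides the shell and the picture viewer there is one more tool, called as name(argument=value, ...) on one line, values as JSON. jog_arm: Moves the arm, as the interface text tells. Shifts and turns lie within -1 to 1; 1 stands for 1 m of shift or 60 degrees of turn. Its arguments: {"type":"object","properties":{"deltas":{"type":"string"},"newtons":{"type":"number"}},"required":["deltas"]}

```bash
ls; mkdir -p pics; python3 - <<'E'
from rig import env, vision
import cv2
print(env.observe())
for n in ("scene","top"):
    m=vision.camera_model(n);print(n,m)
    cv2.imwrite(f"pics/{n}0.png",vision.get_image(n)[:,:,::-1])
print(vision.camera_model("wrist"))
E
```

```text
pics
{'time': 0.0, 'qpos': array([ 1.20638747,  0.33285494, -0.0646817 ,  1.46092532,  0.02158113,
        1.34988315, -0.08851102]), 'qvel': array([ 1.76719657e-03,  2.36751635e-04,  3.73408434e-04, -2.13515793e-04,
        4.21686955e-04, -8.76273716e-06, -2.50524645e-04]), 'joint_efforts': array([ 8.32811367e-06, -6.25438285e+01,  4.91247664e-02, -3.91607523e+01,
        1.61383575e-02,  9.84633429e-03, -5.79829987e-06]), 'ee_pos': array([ 0.20936466, -0.58850502,  0.23053408]), 'ee_rot': array([-6.73334698e-04,  9.85432122e-01,  1.70067807e-01, -1.41943248e-04]), 'wrist_force': array([ 0.15630344,  0.05062129, -0.43748367]), 'ft_torque': array([0.02647363, 0.00136941, 0.03744482]), 'finger_gap': 1.004164075357567}
scene {'fx': 546.7190131023336, 'fy': 546.7190131023336, 'cx': 317.6151855036658, 'cy': 233.127411775395, 'position': array([ 1.1963413 , -1.08418005,  1.00891417]), 'attitude': array([-0.44766198,  0.84935158,  0.2475905 , -0.12999842])}
top {'fx': 474.42988995814864, 'fy': 474.42988995814864, 'cx': 324.63157629604945, 'cy': 238.97292696357627, 'position': array([0.29123103, 0.02443174, 1.28019298]), 'attitude': array([-0.06253473,  0.70689665, -0.70125046,  0.06807591])}
{'fx': 371.64829954431775, 'fy': 371.64829954431775, 'cx': 314.2318404564363, 'cy': 242.29366820187732, 'hand_eye': array([[ 7.67352005e-04, -9.62674786e-01, -2.70659690e-01,
         6.76487922e-02],
       [ 9.99999663e-01,  6.59474405e-04,  4.89516425e-04,
         6.46256880e-05],
       [-2.92751981e-04, -2.70659975e-01,  9.62674967e-01,
        -1.42614297e-01],
       [ 0.00000000e+00,  0.00000000e+00,  0.00000000e+00,
         1.00000000e+00]])}
```

View pics/top0.png

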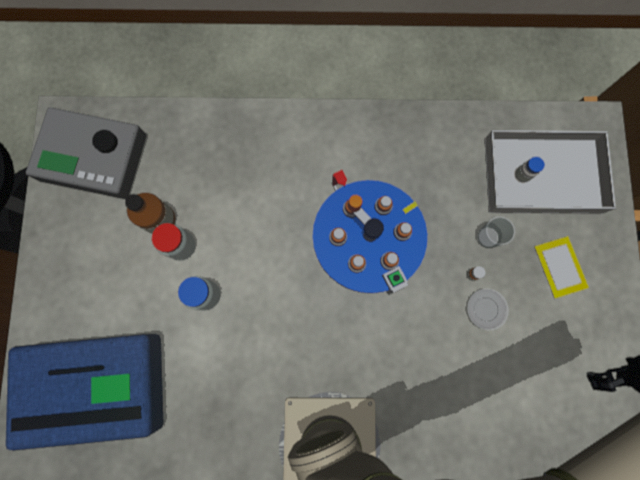

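View pics/scene0.png

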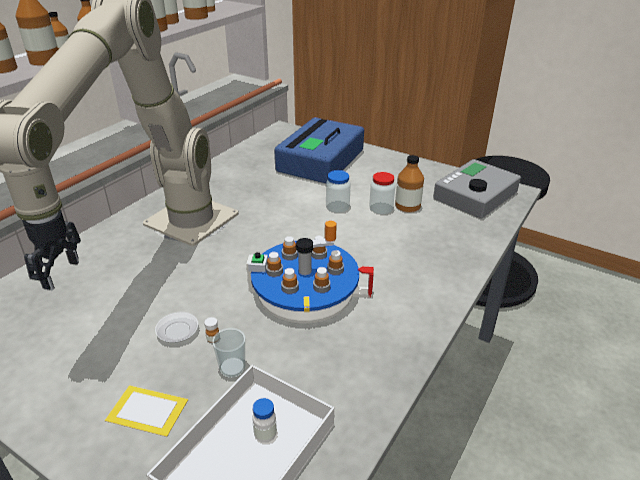

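The top view shows the carousel near px (370,236), with the knob at (355,201), yellow mark at (410,207), red pointer at (340,180) and shoe at (396,279). In the scene view the knob is at (331,231).

```bash
cat > h.py <<'E'
import numpy as np, cv2
from scipy.spatial.transform import Rotation as R
from rig import env, vision
def rot(q): return R.from_quat([q[1],q[2],q[3],q[0]])
def ray(n,u,v):
    m=vision.camera_model(n)
    d=np.array([(u-m['cx'])/m['fx'],(v-m['cy'])/m['fy'],1.])
    d=rot(m['attitude']).apply(d); return np.array(m['position']),d/np.linalg.norm(d)
def plane(n,u,v,z):
    p,d=ray(n,u,v); return p+d*(z-p[2])/d[2]
def tri(a,b):
    A=np.zeros((3,3));y=np.zeros(3)
    for p,d in (a,b):
        M=np.eye(3)-np.outer(d,d);A+=M;y+=M@p
    x=np.linalg.solve(A,y); return x,[np.linalg.norm(np.cross(x-p,d)) for p,d in(a,b)]
def mask(im,h,s,v,roi):
    hsv=cv2.cvtColor(im,cv2.COLOR_RGB2HSV)
    m=cv2.inRange(hsv,(h[0],s,v),(h[1],255,255)); k=np.zeros_like(m)
    x0,y0,x1,y1=roi;k[y0:y1,x0:x1]=m[y0:y1,x0:x1];return k
def blob(m):
    n,l,st,c=cv2.connectedComponentsWithStats(m);i=1+np.argmax(st[1:,4]);return c[i],st[i],(l==i)
E
cat > m.py <<'E'
from h import *
t=vision.get_image('top');s=vision.get_image('scene')
print(env.observe()['time'])
b=mask(t,(105,125),150,80,(300,165,440,305))
c=max(cv2.findContours(b,0,2)[0],key=cv2.contourArea)
hull=cv2.convexHull(c)[:,0]
P=np.array([plane('top',u,v,.07)[:2] for u,v in hull])
A=np.c_[2*P,np.ones(len(P))];x=np.linalg.lstsq(A,(P**2).sum(1),rcond=None)[0]
print('hub',x[:2],'r',np.sqrt(x[2]+x[0]**2+x[1]**2))
hub=x[:2]
def rel(n,p): d=p[:2]-hub;print(n,p,'r',np.hypot(*d),'ang',np.degrees(np.arctan2(d[1],d[0])))
kt=blob(mask(t,(8,18),200,120,(300,165,440,305)));ks=blob(mask(s,(8,18),200,150,(320,215,342,245)))
print('knob px',kt[0],kt[1],ks[0],ks[1])
x,e=tri(ray('top',*kt[0]),ray('scene',*ks[0]));rel('knob tri',x);print(e)
rel('knob plane.22',plane('top',*kt[0],.22))
y=blob(mask(t,(22,32),150,120,(300,165,440,305)));print(y[1]);rel('mark',plane('top',*y[0],.071))
r=mask(t,(0,6),170,100,(325,165,350,195))|mask(t,(174,180),170,100,(325,165,350,195))
r=blob(r);print(r[1]);rel('pointer',plane('top',*r[0],.085))
g=blob(mask(t,(45,85),120,60,(370,255,420,305)));rel('shoe',plane('top',*g[0],.11))
E
python3 m.py
```

```text
0.2
hub [ 0.52923008 -0.10121823] r 0.1477184968059926
knob px [358.88888889 199.33333333] [356 197   5   7   9] [330.85714286 231.48979592] [327 222   9  19  49]
knob tri [ 0.58883438 -0.06338857  0.20028853] r 0.07059572066960874 ang 32.40247447962552
[np.float64(0.00017084904861204176), np.float64(0.00017084904861189976)]
knob plane.22 [ 0.58354134 -0.06168743  0.22      ] r 0.06717437878599164 ang 36.04923623634734
[404 203  12   9  47]
mark [ 0.60477264 -0.20750766  0.071     ] r 0.1303998562985467 ang -54.59763894022213
[334 171  12  14 108]
pointer [ 0.67975768 -0.02322982  0.085     ] r 0.16953096704660736 ang 27.388690312660582
shoe [ 0.41319736 -0.15920829  0.11      ] r 0.12971676766046358 ang -153.44533777245195
```

jog_arm(deltas="0.03 -0.02 -0.015 0 0 0 1; 0.075 -0.052 -0.04 0 0 0 1; 0.125 -0.086 -0.05 0 0 0 1; 0.175 -0.12 -0.05 0 0 0 1; 0.225 -0.155 -0.05 0 0 0 1; 0.275 -0.19 -0.05 0 0 0 1; 0.325 -0.224 -0.05 0 0 0 1; 0.375 -0.258 -0.05 0 0 0 1", newtons=40)

```text
time: 1.2
ee_pos: [0.4771, -0.2184, 0.2814]
ee_rot: [0.0, 0.985, 0.17, 0.0]
wrist_force: [1.0, -1.7, -0.2]
finger_gap: 1.004
```

jog_arm(deltas="0.05 -0.034 0 0 0 0 1; 0.095 -0.066 0 0 0 0 1; 0.13 -0.09 0 0 0 0 1; 0.15 -0.104 0 0 0 0 1; 0.158 -0.11 0 0 0 0 1; 0.158 -0.11 0 0 0 0 1; 0.158 -0.11 0 0 0 0 1; 0.158 -0.11 0 0 0 0 1")

```text
time: 2.2
ee_pos: [0.588, -0.0647, 0.2815]
ee_rot: [0.0, 0.986, 0.169, 0.0]
wrist_force: [-0.2, -0.5, 0.0]
finger_gap: 1.001
```

```bash
python3 - <<'E'
from h import *
o=env.observe();print(o)
w=vision.get_image('wrist');cv2.imwrite('pics/w1.png',w[:,:,::-1])
t=vision.get_image('top');cv2.imwrite('pics/t1.png',t[100:340,200:520,::-1].repeat(2,0).repeat(2,1))
E
```

```text
{'time': 2.2, 'qpos': array([ 0.46101255,  0.28102453, -0.53042121,  1.45342765,  0.14253251,
        1.44525972, -1.30068763]), 'qvel': array([-0.00370846,  0.00049656, -0.00490762, -0.00218401, -0.00114477,
       -0.00052496, -0.00198798]), 'joint_efforts': array([-1.16212943e-01, -5.53589308e+01, -4.96721596e+00, -3.94160593e+01,
        1.64690916e-02,  2.21775567e-04,  1.04994565e-02]), 'ee_pos': array([ 0.58799669, -0.06467038,  0.28149567]), 'ee_rot': array([3.22680203e-04, 9.85570065e-01, 1.69267665e-01, 3.18515416e-05]), 'wrist_force': array([-0.20272476, -0.45012118,  0.04036753]), 'ft_torque': array([ 0.01158587, -0.0409982 , -0.01009647]), 'finger_gap': 1.0013702469977366}
```

View pics/w1.png

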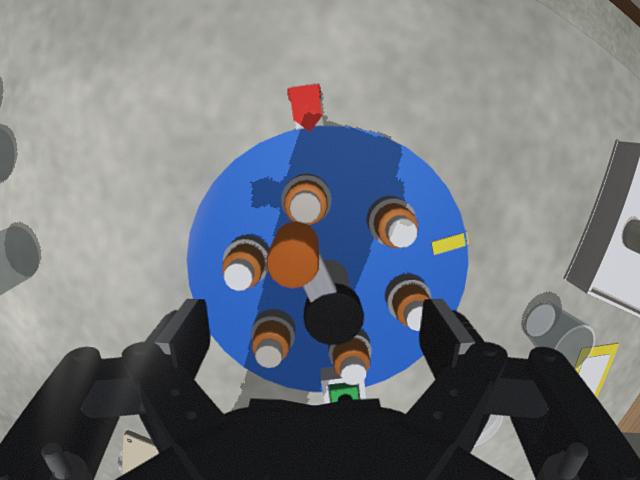

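View pics/t1.png

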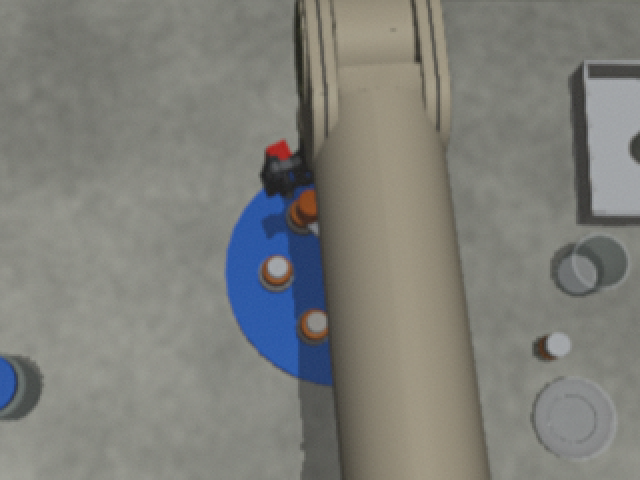

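The wrist view shows the knob top at about (293,245), black hub cap at (333,313), mark at (450,243) and pointer tip at (309,128). The top camera is mostly blocked by the arm, so I'll use the wrist camera from here.

```bash
cat >> h.py <<'E'
def wray(u,v,o):
    m=vision.camera_model('wrist');x=np.array([(u-m['cx']),(v-m['cy'])])/m['fx'];r=np.hypot(*x)
    d=np.r_[x/r*np.sin(r),np.cos(r)];H=np.array(m['hand_eye']);q=rot(o['ee_rot'])
    return q.apply(H[:3,3])+o['ee_pos'],q.apply(H[:3,:3]@d)
def wplane(u,v,o,z):
    p,d=wray(u,v,o);return p+d*(z-p[2])/d[2]
def disc(w,o):
    b=mask(w,(100,125),150,60,(0,0,640,480))
    c=max(cv2.findContours(b,0,2)[0],key=cv2.contourArea)
    P=np.array([wplane(u,v,o,.07)[:2] for u,v in cv2.convexHull(c)[:,0] if v<330])
    A=np.c_[2*P,np.ones(len(P))];x=np.linalg.lstsq(A,(P**2).sum(1),rcond=None)[0]
    return x[:2],np.sqrt(x[2]+x[0]**2+x[1]**2)
def ang(p,h): return np.degrees(np.arctan2(p[1]-h[1],p[0]-h[0])),np.hypot(*(p[:2]-h))
E
python3 - <<'E'
from h import *
o=env.observe();w=cv2.imread('pics/w1.png')[:,:,::-1].copy()
h,r=disc(w,o);print('hub',h,r)
k=mask(w,(5,16),150,60,(262,215,322,295));c,s,l=blob(k);print(c,s)
# top disc of the knob: upper-left circle
for u,v in ((294,244),(293,247)):
  x=wplane(u,v,o,.22);print('knob',x,ang(x,h))
print('tri',tri(ray('scene',330.86,231.5-8.5),wray(294,244,o)), 'capcenter',[wplane(333,313,o,z) for z in(.167,.2)])
y=blob(mask(w,(22,34),140,100,(380,180,520,300)));x=wplane(*y[0],o,.071);print('mark',x,ang(x,h))
x=wplane(309,128,o,.08);print('pointer tip',x,ang(x,h))
E
```

```text
hub [ 0.53017767 -0.10130539] 0.14865623909692008
[293.77384899 254.40184162] [ 267  215   55   73 2715]
knob [ 0.59303214 -0.05040588  0.22      ] (np.float64(39.000531086561075), np.float64(0.08087918960945775))
knob [ 0.59114592 -0.05043846  0.22      ] (np.float64(39.838863920735875), np.float64(0.07940132909239724))
tri (array([ 0.5873308 , -0.05226876,  0.21808818]), [np.float64(0.005239015597028607), np.float64(0.005239015597028591)]) capcenter [array([ 0.53540338, -0.09854226,  0.167     ]), array([ 0.55035277, -0.09123313,  0.2       ])]
mark [ 0.60361408 -0.20567176  0.071     ] (np.float64(-54.86822995380321), np.float64(0.1276136561548289))
pointer tip [ 0.66121892 -0.03349071  0.08      ] (np.float64(27.361850297442096), np.float64(0.14754876775403686))
```

```bash
python3 - <<'E'
from h import *
o=env.observe();h=np.array([.5302,-.1013])
# blob bottom end v=288 (top far edge), radius 27 px
for u,v in ((294,261),(294,259)):
  x=wplane(u,v,o,.22);print('knob',x,ang(x,h))
  print('tri',tri(ray('scene',330.86,231.5-8.5),wray(u,v,o)))
q=rot(o['ee_rot']);print('tool delta to knob',q.inv().apply(np.r_[h+.07*np.array([np.cos(np.radians(34.5)),np.sin(np.radians(34.5))]),.181]-o['ee_pos']))
E
```

```text
knob [ 0.58332046 -0.0536875   0.22      ] (np.float64(41.87024736836358), np.float64(0.07133535944019778))
tri (array([ 0.58281085, -0.05381653,  0.21936826]), [np.float64(0.0002948277097143936), np.float64(0.00029482770971450196)])
knob [ 0.58447801 -0.05329726  0.22      ] (np.float64(41.48911345530852), np.float64(0.0724594023018962))
tri (array([ 0.58332207, -0.05362023,  0.21916927]), [np.float64(0.0008766017014261072), np.float64(0.0008766017014259221)])
tool delta to knob [ 0.00064631 -0.00253497  0.10045929]
```

jog_arm(deltas="-0.002 -0.011 0.02 0 0 0 1; -0.002 -0.011 0.05 0 0 0 1; -0.002 -0.011 0.08 0 0 0 1; -0.002 -0.011 0.1 0 0 0 1; -0.002 -0.011 0.1 0 0 0 1; -0.002 -0.011 0.1 0 0 0 0; -0.002 -0.011 0.1 0 0 0 0; -0.002 -0.011 0.1 0 0 0 0", newtons=40)

```text
time: 3.3
ee_pos: [0.5831, -0.0538, 0.182]
ee_rot: [0.0, 0.985, 0.17, 0.001]
wrist_force: [-0.5, 1.7, 1.6]
finger_gap: 0.381
```

jog_arm(deltas="0 0 0 0 0 0 0; 0 0 0 0 0 0 0; 0 0 0 0 0 0 0; 0 0 0 0 0 0 0; 0 0 0 0 0 0 0; 0 0 0 0 0 0 0; 0 0 0 0 0 0 0; 0 0 0 0 0 0 0")

```text
time: 4.3
ee_pos: [0.5832, -0.0539, 0.1821]
ee_rot: [0.0, 0.985, 0.17, 0.001]
wrist_force: [-0.6, 1.2, 5.9]
finger_gap: 0.363
```

```bash
python3 - <<'E'
from h import *
o=env.observe();print(o['ee_pos'],o['wrist_force'],o['finger_gap'],o['time'],ang(o['ee_pos'][:2],np.array([.5302,-.1013])))
w=vision.get_image('wrist');cv2.imwrite('pics/w2.png',w[:,:,::-1])
E
```

```text
[ 0.58322966 -0.05390214  0.18213161] [-0.55641171  1.23030462  5.9437213 ] 0.3632848482904112 4.3 (np.float64(41.79031539603268), np.float64(0.0711245497789103))
```

View pics/w2.png

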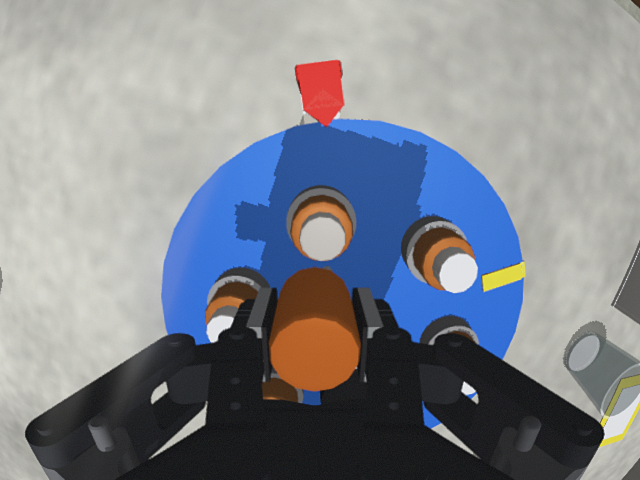

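The knob is gripped (gap 0.363, about 31 mm) and the mark is at (503,277). Next I'll plan circular rows at a half crank turn per call.

```bash
cat > gen.py <<'E'
import sys,numpy as np
# start phase (deg, world), then per-row steps
def rows(p0,steps,r=.0705,a=19.6):
    p=p0+np.r_[0,np.cumsum(steps)];s=np.radians(p-a)
    X=r*np.c_[np.cos(s)-np.cos(s[0]),-(np.sin(s)-np.sin(s[0]))]
    return p[-1],"; ".join("%.4f %.4f 0 0 0 0 0"%tuple(x) for x in X[1:])
if __name__=="__main__":
    p,st=float(sys.argv[1]),eval(sys.argv[2])
    for i in range(0,len(st),8): p,t=rows(p,st[i:i+8]);print(t,'->',round(p,2))
E
python3 gen.py 41.8 "[3,8,13,18,22,22.5,22.5,22.5]+[22.5]*8"
cat > look.py <<'E'
import sys
from h import *
o=env.observe();w=vision.get_image('wrist')
h=np.array([.5302,-.1013])
print('t %.3f'%o['time'],'crank',ang(o['ee_pos'][:2],h),'z',o['ee_pos'][2],'F',o['wrist_force'].round(1),'gap',round(o['finger_gap'],3))
cv2.imwrite('pics/x%05d.png'%(o['time']*1000),w[:,:,::-1])
m=mask(w,(22,34),140,80,(0,0,640,480))
n,l,st,c=cv2.connectedComponentsWithStats(m)
for i in range(1,n):
    if st[i,4]>30:
        x=wplane(*c[i],o,.071);print('mark cand',c[i].round(),st[i,4],'ang %.2f r %.4f'%ang(x,h))
print('q',o['qpos'].round(2))
E
python3 look.py
```

```text
-0.0015 -0.0034 0 0 0 0 0; -0.0063 -0.0120 0 0 0 0 0; -0.0165 -0.0242 0 0 0 0 0; -0.0346 -0.0368 0 0 0 0 0; -0.0606 -0.0437 0 0 0 0 0; -0.0879 -0.0401 0 0 0 0 0; -0.1117 -0.0264 0 0 0 0 0; -0.1285 -0.0046 0 0 0 0 0 -> 173.3
-0.0071 0.0266 0 0 0 0 0; -0.0036 0.0538 0 0 0 0 0; 0.0102 0.0777 0 0 0 0 0; 0.0320 0.0944 0 0 0 0 0; 0.0585 0.1016 0 0 0 0 0; 0.0858 0.0980 0 0 0 0 0; 0.1096 0.0843 0 0 0 0 0; 0.1264 0.0625 0 0 0 0 0 -> 353.3
t 4.350 crank (np.float64(41.78265240280609), np.float64(0.07110009318069331)) z 0.18209448491381092 F [-1.2 -0.7  5.2] gap 0.357
mark cand [501. 277.] 608 ang -55.17 r 0.1278
mark cand [620. 431.] 217 ang -97.99 r 0.4364
mark cand [603. 422.] 36 ang -97.43 r 0.3750
q [ 0.45  0.32 -0.53  1.61  0.17  1.25 -1.34]
```

jog_arm(deltas="-0.0015 -0.0034 0 0 0 0 0; -0.0063 -0.0120 0 0 0 0 0; -0.0165 -0.0242 0 0 0 0 0; -0.0346 -0.0368 0 0 0 0 0; -0.0606 -0.0437 0 0 0 0 0; -0.0879 -0.0401 0 0 0 0 0; -0.1117 -0.0264 0 0 0 0 0; -0.1285 -0.0046 0 0 0 0 0")

```text
time: 5.4
ee_pos: [0.4611, -0.093, 0.1822]
ee_rot: [0.001, 0.985, 0.17, 0.002]
wrist_force: [21.9, -1.5, -10.4]
finger_gap: 0.36
```

```bash
python3 look.py; python3 gen.py 173.3 "[22.5]*16"
```

```text
t 5.400 crank (np.float64(173.16275222907828), np.float64(0.06962923317443466)) z 0.18220790701590492 F [ 21.9  -1.5 -10.4] gap 0.36
mark cand [465.  20.] 739 ang -18.16 r 0.1270
mark cand [630. 369.] 436 ang -103.33 r 0.4025
q [ 0.6   0.05 -0.51  1.9   0.03  1.19 -1.15]
-0.0071 0.0266 0 0 0 0 0; -0.0036 0.0538 0 0 0 0 0; 0.0102 0.0777 0 0 0 0 0; 0.0320 0.0944 0 0 0 0 0; 0.0585 0.1016 0 0 0 0 0; 0.0858 0.0980 0 0 0 0 0; 0.1096 0.0843 0 0 0 0 0; 0.1264 0.0625 0 0 0 0 0 -> 353.3
0.0071 -0.0266 0 0 0 0 0; 0.0036 -0.0538 0 0 0 0 0; -0.0102 -0.0777 0 0 0 0 0; -0.0320 -0.0944 0 0 0 0 0; -0.0585 -0.1016 0 0 0 0 0; -0.0858 -0.0980 0 0 0 0 0; -0.1096 -0.0843 0 0 0 0 0; -0.1264 -0.0625 0 0 0 0 0 -> 533.3
```

```bash
sed -i 's/r=.0705/r=.0701/' gen.py; python3 gen.py 173.3 "[22.5]*16"
```

```text
-0.0071 0.0264 0 0 0 0 0; -0.0036 0.0535 0 0 0 0 0; 0.0101 0.0772 0 0 0 0 0; 0.0318 0.0939 0 0 0 0 0; 0.0582 0.1010 0 0 0 0 0; 0.0853 0.0975 0 0 0 0 0; 0.1090 0.0838 0 0 0 0 0; 0.1257 0.0621 0 0 0 0 0 -> 353.3
0.0071 -0.0264 0 0 0 0 0; 0.0036 -0.0535 0 0 0 0 0; -0.0101 -0.0772 0 0 0 0 0; -0.0318 -0.0939 0 0 0 0 0; -0.0582 -0.1010 0 0 0 0 0; -0.0853 -0.0975 0 0 0 0 0; -0.1090 -0.0838 0 0 0 0 0; -0.1257 -0.0621 0 0 0 0 0 -> 533.3
```

jog_arm(deltas="-0.0065 0.0266 0 0 0 0 0; -0.0030 0.0537 0 0 0 0 0; 0.0107 0.0774 0 0 0 0 0; 0.0324 0.0941 0 0 0 0 0; 0.0588 0.1012 0 0 0 0 0; 0.0859 0.0977 0 0 0 0 0; 0.1096 0.0840 0 0 0 0 0; 0.1263 0.0623 0 0 0 0 0")

```text
time: 6.45
ee_pos: [0.6012, -0.1089, 0.182]
ee_rot: [0.0, 0.986, 0.17, 0.001]
wrist_force: [-8.9, -0.1, 10.7]
finger_gap: 0.365
```

```bash
python3 look.py
```

```text
t 6.450 crank (np.float64(-6.105046632172022), np.float64(0.0713657268350333)) z 0.18203611924845065 F [-8.9 -0.1 10.7] gap 0.365
mark cand [115. 218.] 80 ang 76.43 r 0.1466
mark cand [620. 401.] 380 ang -89.59 r 0.4320
q [ 0.48  0.37 -0.47  1.55  0.17  1.26 -1.25]
```

jog_arm(deltas="0.0071 -0.0264 0 0 0 0 0; 0.0036 -0.0535 0 0 0 0 0; -0.0101 -0.0772 0 0 0 0 0; -0.0318 -0.0939 0 0 0 0 0; -0.0582 -0.1010 0 0 0 0 0; -0.0853 -0.0975 0 0 0 0 0; -0.1090 -0.0838 0 0 0 0 0; -0.1257 -0.0621 0 0 0 0 0")

```text
time: 7.5
ee_pos: [0.4612, -0.0929, 0.1822]
ee_rot: [0.001, 0.985, 0.17, 0.002]
wrist_force: [17.6, -1.9, -6.9]
finger_gap: 0.364
```

```bash
python3 look.py
```

```text
t 7.500 crank (np.float64(173.03394737921565), np.float64(0.06951052561400466)) z 0.1821997035270838 F [17.6 -1.9 -6.9] gap 0.364
mark cand [630. 369.] 433 ang -103.34 r 0.4026
q [ 0.57  0.05 -0.48  1.9   0.03  1.19 -1.15]
```

```bash
cat > caps.py <<'E'
from h import *
from skimage import measure if False else None
E
cat > caps.py <<'E'
from h import *
H=np.array([.5306,-.1006])
def caps(w,o):
    hsv=cv2.cvtColor(w,cv2.COLOR_RGB2HSV);m=cv2.inRange(hsv,(0,0,120),(180,60,255))
    n,l,st,c=cv2.connectedComponentsWithStats(m);out=[]
    for i in range(1,n):
        if 250<st[i,4]<5000:
            (u,v),r=cv2.minEnclosingCircle(np.argwhere(l==i)[:,::-1].astype(np.float32))
            x=wplane(u,v,o,.129);a,R_=ang(x,H)
            if abs(R_-.084)<.012: out.append((round(float(a),1),round(float(R_),3),round(st[i,4]/(np.pi*r*r),2)))
    return sorted(out)
def marks(w,o):
    m=mask(w,(22,34),140,80,(0,0,640,480));n,l,st,c=cv2.connectedComponentsWithStats(m)
    q=[(st[i,4],)+tuple(np.round(ang(wplane(*c[i],o,.071),H),3)) for i in range(1,n) if st[i,4]>30]
    return [x for x in q if .11<x[2]<.155]
E
python3 - <<'E'
from caps import *
Q=[.0005,.985,.17,.0015]
for t,p in (('04350',(.5832,-.0539,.1821)),('05400',(.4611,-.093,.1822)),('06450',(.6012,-.1089,.182)),('07500',(.4612,-.0929,.1822))):
    w=cv2.imread(f'pics/x{t}.png')[:,:,::-1].copy();o=dict(ee_pos=np.array(p),ee_rot=Q)
    print(t,marks(w,o),caps(w,o))
E
```

```text
04350 [(np.int32(608), np.float64(-55.43), np.float64(0.128))] [(-25.1, 0.084, np.float64(0.86)), (34.7, 0.083, np.float64(0.95)), (77.1, 0.089, np.float64(0.14)), (94.0, 0.086, np.float64(0.52))]
05400 [(np.int32(739), np.float64(-18.55), np.float64(0.126))] [(-109.1, 0.083, np.float64(0.81)), (-48.8, 0.083, np.float64(0.82)), (11.5, 0.081, np.float64(0.6)), (72.6, 0.082, np.float64(0.92)), (74.6, 0.073, np.float64(0.18)), (132.7, 0.084, np.float64(0.91))]
06450 [(np.int32(80), np.float64(76.483), np.float64(0.146))] [(-13.9, 0.084, np.float64(0.93)), (44.5, 0.084, np.float64(0.81)), (102.0, 0.083, np.float64(0.52))]
07500 [] [(-90.5, 0.083, np.float64(0.81)), (-30.3, 0.082, np.float64(0.83)), (30.5, 0.082, np.float64(0.57)), (91.0, 0.082, np.float64(0.9)), (92.2, 0.073, np.float64(0.18)), (151.2, 0.084, np.float64(0.93))]
```

```bash
cat > fit.py <<'E'
import numpy as np
from scipy.optimize import least_squares
# carousel model; crank given as list of (dt, deg) segments
def sim(segs,J,S,w=0.,th=0.,dt=.0025):
    out=[]
    for T,dg in segs:
        wc=np.radians(dg)/T
        for _ in range(int(round(T/dt))):
            tq=.06*(wc-w)-.008*w; f=.008+S
            if abs(w)<1e-6 and abs(tq)<f: w=0.;
            else:
                s=np.sign(w) if abs(w)>1e-6 else np.sign(tq)
                wn=w+dt*(tq-f*s)/J
                w=0. if wn*w<0 else wn
            th+=w*dt
        out.append((th,w))
    return out
R=lambda *d:[(.125,x) for x in d]
H=[(.05,0)]
E
python3 - <<'E'
from fit import *
segs=H+R(3,8,13,18,22,22.5,22.5,22.5)+(H+R(*[22.5]*8))*2
meas=np.radians([36.4,131.0,235.0])
def f(p):
    o=sim(segs,*p);return [o[i][0]-m for i,m in zip((8,17,26),meas)]
r=least_squares(f,[.037,.04],x_scale=[.01,.02],diff_step=.02)
print(r.x,np.degrees(r.fun)); o=sim(segs,*r.x);w=o[-1][1];S=r.x[1]
print('w now rpm',w*9.549,'need crank',2.0944+(.008*2.0944+.008+S)/.06)
E
```

```text
[0.02522411 0.0550239 ] [-1.04850273  0.95714348 -0.35480427]
w now rpm 17.371141543856254 need crank 3.424051642039821
```

```bash
sed -i 's/r=.0701/r=.0698/' gen.py; python3 gen.py 533.3 "[24.5]*24"
```

```text
-0.0072 0.0287 0 0 0 0 0; -0.0018 0.0579 0 0 0 0 0; 0.0151 0.0821 0 0 0 0 0; 0.0407 0.0972 0 0 0 0 0; 0.0701 0.1003 0 0 0 0 0; 0.0982 0.0909 0 0 0 0 0; 0.1199 0.0708 0 0 0 0 0; 0.1312 0.0434 0 0 0 0 0 -> 729.3
-0.0010 -0.0296 0 0 0 0 0; -0.0142 -0.0561 0 0 0 0 0; -0.0372 -0.0748 0 0 0 0 0; -0.0659 -0.0822 0 0 0 0 0; -0.0950 -0.0771 0 0 0 0 0; -0.1195 -0.0604 0 0 0 0 0; -0.1348 -0.0350 0 0 0 0 0; -0.1381 -0.0055 0 0 0 0 0 -> 925.3
0.0091 0.0282 0 0 0 0 0; 0.0291 0.0500 0 0 0 0 0; 0.0564 0.0616 0 0 0 0 0; 0.0860 0.0609 0 0 0 0 0; 0.1126 0.0479 0 0 0 0 0; 0.1315 0.0251 0 0 0 0 0; 0.1392 -0.0035 0 0 0 0 0; 0.1343 -0.0327 0 0 0 0 0 -> 1121.3
```

jog_arm(deltas="-0.0066 0.0289 0 0 0 0 0; -0.0012 0.0581 0 0 0 0 0; 0.0157 0.0823 0 0 0 0 0; 0.0413 0.0974 0 0 0 0 0; 0.0707 0.1005 0 0 0 0 0; 0.0988 0.0911 0 0 0 0 0; 0.1205 0.0710 0 0 0 0 0; 0.1318 0.0436 0 0 0 0 0")

```text
time: 8.55
ee_pos: [0.6007, -0.0889, 0.182]
ee_rot: [0.0, 0.985, 0.17, 0.001]
wrist_force: [-10.8, -2.7, 10.7]
finger_gap: 0.364
```

jog_arm(deltas="-0.0010 -0.0296 0 0 0 0 0; -0.0142 -0.0561 0 0 0 0 0; -0.0372 -0.0748 0 0 0 0 0; -0.0659 -0.0822 0 0 0 0 0; -0.0950 -0.0771 0 0 0 0 0; -0.1195 -0.0604 0 0 0 0 0; -0.1348 -0.0350 0 0 0 0 0; -0.1381 -0.0055 0 0 0 0 0")

```text
time: 9.55
ee_pos: [0.4676, -0.1311, 0.1822]
ee_rot: [0.0, 0.985, 0.17, 0.001]
wrist_force: [14.0, 7.0, -2.7]
finger_gap: 0.367
```

```bash
cat > look2.py <<'E'
from caps import *
o=env.observe();w=vision.get_image('wrist')
print('t %.3f'%o['time'],'crank',ang(o['ee_pos'][:2],H),'F',o['wrist_force'].round(1),'gap',round(o['finger_gap'],3),'q',o['qpos'].round(2))
cv2.imwrite('pics/x%05d.png'%(o['time']*1000),w[:,:,::-1])
c=caps(w,o);print(marks(w,o),c,'cap mark mod60',[round((a-30)%60,1) for a,_,f in c if f>.7])
E
python3 look2.py;python3 - <<'E'
from fit import *
segs=H+R(3,8,13,18,22,22.5,22.5,22.5)+(H+R(*[22.5]*8))*2+H+R(*[24.5]*16)
for J,S in((.0252,.055),(.028,.052),(.0259,.055)):
  o=sim(segs,J,S)
  for i in (8,17,26,43): print(J,S,np.degrees(o[i][0])-55.1,o[i][1]*9.549)
E
```

```text
t 9.550 crank (np.float64(-154.2119807968957), np.float64(0.07001378742242205)) F [14.   7.  -2.7] gap 0.367 q [ 0.58  0.08 -0.42  1.87  0.04  1.19 -1.08]
[(np.int32(294), np.float64(51.472), np.float64(0.115))] [(-99.4, 0.084, np.float64(0.9)), (-40.0, 0.083, np.float64(0.89)), (20.9, 0.076, np.float64(0.25)), (81.6, 0.081, np.float64(0.84)), (142.4, 0.081, np.float64(0.91))] cap mark mod60 [50.6, 50.0, 51.6, 52.4]
0.0252 0.055 -19.718647605417793 14.286666343729404
0.0252 0.055 76.92244188401284 17.2050075832791
0.0252 0.055 179.63349778357068 17.375014182331302
0.0252 0.055 411.0101585537542 19.949425789711952
0.028 0.052 -20.503151088344815 14.069426766640099
0.028 0.052 76.8854029136287 17.47059205065184
0.028 0.052 181.9789794647006 17.734104558446788
0.028 0.052 417.79058460785643 20.35367806603929
0.0259 0.055 -20.261779898492406 14.137215962896647
0.0259 0.055 75.94126517872635 17.169102102616343
0.0259 0.055 178.59466778388122 17.35987741873958
0.0259 0.055 409.78657860823733 19.945625192586945
```

```bash
python3 gen.py 925.3 "[24.5]*64"
```

```text
0.0091 0.0282 0 0 0 0 0; 0.0291 0.0500 0 0 0 0 0; 0.0564 0.0616 0 0 0 0 0; 0.0860 0.0609 0 0 0 0 0; 0.1126 0.0479 0 0 0 0 0; 0.1315 0.0251 0 0 0 0 0; 0.1392 -0.0035 0 0 0 0 0; 0.1343 -0.0327 0 0 0 0 0 -> 1121.3
-0.0165 -0.0246 0 0 0 0 0; -0.0418 -0.0401 0 0 0 0 0; -0.0712 -0.0437 0 0 0 0 0; -0.0994 -0.0348 0 0 0 0 0; -0.1215 -0.0150 0 0 0 0 0; -0.1333 0.0121 0 0 0 0 0; -0.1328 0.0417 0 0 0 0 0; -0.1201 0.0685 0 0 0 0 0 -> 1317.3
0.0227 0.0191 0 0 0 0 0; 0.0512 0.0270 0 0 0 0 0; 0.0805 0.0224 0 0 0 0 0; 0.1052 0.0061 0 0 0 0 0; 0.1209 -0.0190 0 0 0 0 0; 0.1248 -0.0484 0 0 0 0 0; 0.1162 -0.0767 0 0 0 0 0; 0.0965 -0.0989 0 0 0 0 0 -> 1513.3
-0.0270 -0.0121 0 0 0 0 0; -0.0567 -0.0118 0 0 0 0 0; -0.0835 0.0007 0 0 0 0 0; -0.1028 0.0232 0 0 0 0 0; -0.1110 0.0516 0 0 0 0 0; -0.1066 0.0809 0 0 0 0 0; -0.0905 0.1058 0 0 0 0 0; -0.0655 0.1217 0 0 0 0 0 -> 1709.3
0.0293 0.0041 0 0 0 0 0; 0.0577 -0.0042 0 0 0 0 0; 0.0801 -0.0237 0 0 0 0 0; 0.0924 -0.0506 0 0 0 0 0; 0.0924 -0.0802 0 0 0 0 0; 0.0802 -0.1072 0 0 0 0 0; 0.0578 -0.1266 0 0 0 0 0; 0.0294 -0.1351 0 0 0 0 0 -> 1905.3
-0.0293 0.0041 0 0 0 0 0; -0.0543 0.0200 0 0 0 0 0; -0.0705 0.0448 0 0 0 0 0; -0.0749 0.0741 0 0 0 0 0; -0.0667 0.1026 0 0 0 0 0; -0.0475 0.1251 0 0 0 0 0; -0.0207 0.1377 0 0 0 0 0; 0.0089 0.1380 0 0 0 0 0 -> 2101.3
0.0271 -0.0120 0 0 0 0 0; 0.0467 -0.0342 0 0 0 0 0; 0.0554 -0.0625 0 0 0 0 0; 0.0516 -0.0919 0 0 0 0 0; 0.0359 -0.1170 0 0 0 0 0; 0.0112 -0.1334 0 0 0 0 0; -0.0181 -0.1380 0 0 0 0 0; -0.0466 -0.1302 0 0 0 0 0 -> 2297.3
-0.0227 0.0190 0 0 0 0 0; -0.0355 0.0457 0 0 0 0 0; -0.0360 0.0754 0 0 0 0 0; -0.0242 0.1025 0 0 0 0 0; -0.0022 0.1224 0 0 0 0 0; 0.0260 0.1313 0 0 0 0 0; 0.0554 0.1277 0 0 0 0 0; 0.0807 0.1123 0 0 0 0 0 -> 2493.3
```

jog_arm(deltas="0.0091 0.0282 0 0 0 0 0; 0.0291 0.0500 0 0 0 0 0; 0.0564 0.0616 0 0 0 0 0; 0.0860 0.0609 0 0 0 0 0; 0.1126 0.0479 0 0 0 0 0; 0.1315 0.0251 0 0 0 0 0; 0.1392 -0.0035 0 0 0 0 0; 0.1343 -0.0327 0 0 0 0 0")

```text
time: 10.6
ee_pos: [0.5836, -0.0537, 0.182]
ee_rot: [0.0, 0.985, 0.17, 0.001]
wrist_force: [-7.8, -7.6, 12.8]
finger_gap: 0.365
```

jog_arm(deltas="-0.0165 -0.0246 0 0 0 0 0; -0.0418 -0.0401 0 0 0 0 0; -0.0712 -0.0437 0 0 0 0 0; -0.0994 -0.0348 0 0 0 0 0; -0.1215 -0.0150 0 0 0 0 0; -0.1333 0.0121 0 0 0 0 0; -0.1328 0.0417 0 0 0 0 0; -0.1201 0.0685 0 0 0 0 0")

```text
time: 11.6
ee_pos: [0.4933, -0.1603, 0.1821]
ee_rot: [0.0, 0.986, 0.17, 0.001]
wrist_force: [7.4, 11.6, 5.5]
finger_gap: 0.366
```

jog_arm(deltas="0.0227 0.0191 0 0 0 0 0; 0.0512 0.0270 0 0 0 0 0; 0.0805 0.0224 0 0 0 0 0; 0.1052 0.0061 0 0 0 0 0; 0.1209 -0.0190 0 0 0 0 0; 0.1248 -0.0484 0 0 0 0 0; 0.1162 -0.0767 0 0 0 0 0; 0.0965 -0.0989 0 0 0 0 0")

```text
time: 12.6
ee_pos: [0.5507, -0.0332, 0.182]
ee_rot: [0.001, 0.985, 0.171, 0.001]
wrist_force: [-2.5, -10.4, 11.9]
finger_gap: 0.363
```

jog_arm(deltas="-0.0270 -0.0121 0 0 0 0 0; -0.0567 -0.0118 0 0 0 0 0; -0.0835 0.0007 0 0 0 0 0; -0.1028 0.0232 0 0 0 0 0; -0.1110 0.0516 0 0 0 0 0; -0.1066 0.0809 0 0 0 0 0; -0.0905 0.1058 0 0 0 0 0; -0.0655 0.1217 0 0 0 0 0")

```text
time: 13.6
ee_pos: [0.5305, -0.1713, 0.182]
ee_rot: [-0.0, 0.986, 0.169, 0.0]
wrist_force: [-1.1, 11.9, 11.6]
finger_gap: 0.362
```

jog_arm(deltas="0.0293 0.0041 0 0 0 0 0; 0.0577 -0.0042 0 0 0 0 0; 0.0801 -0.0237 0 0 0 0 0; 0.0924 -0.0506 0 0 0 0 0; 0.0924 -0.0802 0 0 0 0 0; 0.0802 -0.1072 0 0 0 0 0; 0.0578 -0.1266 0 0 0 0 0; 0.0294 -0.1351 0 0 0 0 0")

```text
time: 14.6
ee_pos: [0.5121, -0.0331, 0.1821]
ee_rot: [0.001, 0.985, 0.171, 0.001]
wrist_force: [4.9, -11.4, 7.7]
finger_gap: 0.365
```

jog_arm(deltas="-0.0293 0.0041 0 0 0 0 0; -0.0543 0.0200 0 0 0 0 0; -0.0705 0.0448 0 0 0 0 0; -0.0749 0.0741 0 0 0 0 0; -0.0667 0.1026 0 0 0 0 0; -0.0475 0.1251 0 0 0 0 0; -0.0207 0.1377 0 0 0 0 0; 0.0089 0.1380 0 0 0 0 0")

```text
time: 15.6
ee_pos: [0.5677, -0.1611, 0.182]
ee_rot: [0.0, 0.986, 0.169, 0.0]
wrist_force: [-7.0, 8.1, 12.5]
finger_gap: 0.359
```

jog_arm(deltas="0.0271 -0.0120 0 0 0 0 0; 0.0467 -0.0342 0 0 0 0 0; 0.0554 -0.0625 0 0 0 0 0; 0.0516 -0.0919 0 0 0 0 0; 0.0359 -0.1170 0 0 0 0 0; 0.0112 -0.1334 0 0 0 0 0; -0.0181 -0.1380 0 0 0 0 0; -0.0466 -0.1302 0 0 0 0 0")

```text
time: 16.6
ee_pos: [0.4793, -0.0533, 0.1822]
ee_rot: [0.001, 0.985, 0.171, 0.001]
wrist_force: [13.1, -9.9, -1.0]
finger_gap: 0.359
```

jog_arm(deltas="-0.0227 0.0190 0 0 0 0 0; -0.0355 0.0457 0 0 0 0 0; -0.0360 0.0754 0 0 0 0 0; -0.0242 0.1025 0 0 0 0 0; -0.0022 0.1224 0 0 0 0 0; 0.0260 0.1313 0 0 0 0 0; 0.0554 0.1277 0 0 0 0 0; 0.0807 0.1123 0 0 0 0 0")

```text
time: 17.6
ee_pos: [0.5941, -0.1327, 0.1821]
ee_rot: [0.0, 0.986, 0.169, 0.0]
wrist_force: [-10.5, 3.5, 12.2]
finger_gap: 0.367
```

```bash
python3 look2.py;python3 - <<'E'
from fit import *
segs=H+R(3,8,13,18,22,22.5,22.5,22.5)+(H+R(*[22.5]*8))*2+H+R(*[24.5]*16)+H+R(*[24.5]*64)
for J,S in((.0252,.055),(.0259,.055),(.028,.054)):
  o=sim(segs,J,S)
  a=np.degrees(o[-1][0])-55.1;print(J,S,a,a%360,o[-1][1]*9.549,[round(o[i][1]*9.549,1) for i in (44,48,52,56,60)])
E
```

```text
t 17.600 crank (np.float64(-26.81943578896936), np.float64(0.07115150282950927)) F [-10.5   3.5  12.2] gap 0.367 q [ 0.38  0.34 -0.29  1.56  0.1   1.25 -1.16]
[(np.int32(702), np.float64(-73.138), np.float64(0.129)), (np.int32(38), np.float64(-72.811), np.float64(0.15))] [(-101.2, 0.083, np.float64(0.48)), (-42.7, 0.085, np.float64(0.66)), (17.3, 0.083, np.float64(0.88)), (59.7, 0.074, np.float64(0.18)), (74.7, 0.079, np.float64(0.88))] cap mark mod60 [47.3, 44.7]
0.0252 0.055 1367.1644150456182 287.16441504561817 19.97576655164607 [np.float64(16.3), np.float64(19.0), np.float64(19.7), np.float64(19.9), np.float64(20.0)]
0.0259 0.055 1365.9305793813348 285.93057938133484 19.97576655055919 [np.float64(16.4), np.float64(19.0), np.float64(19.7), np.float64(19.9), np.float64(20.0)]
0.028 0.054 1372.9010308854188 292.9010308854188 20.11619301217092 [np.float64(16.8), np.float64(19.1), np.float64(19.8), np.float64(20.0), np.float64(20.1)]
```

```bash
python3 - <<'E'
from fit import *
from scipy.optimize import brentq
pre=H+R(*[24.5]*40)
def end(a,J=.0253,S=.055):
    o=sim(pre+H+R(a,a,a,a,a*.75,a*.45,0,0)+R(0,0,0,0),J,S);return np.degrees(o[-1][0]-o[40][0])
for a in(20,24,28,): print(a,end(a))
a=round(brentq(lambda a:end(a)-97,5,40),1);print(a,end(a),end(a,.028,.054),end(a,.0252,.056))
import gen
print(gen.rows(2493.3,[a,a,a,a,a*.75,a*.45,0,0]))
E
```

```text
20 78.71052771531744
24 94.06366228163972
28 109.81408988010772
24.8 97.1854480607756 100.59671662687215 96.13434884022445
(np.float64(2622.26), '0.0167 -0.0249 0 0 0 0 0; 0.0215 -0.0545 0 0 0 0 0; 0.0133 -0.0833 0 0 0 0 0; -0.0061 -0.1061 0 0 0 0 0; -0.0261 -0.1167 0 0 0 0 0; -0.0393 -0.1197 0 0 0 0 0; -0.0393 -0.1197 0 0 0 0 0; -0.0393 -0.1197 0 0 0 0 0')
```

jog_arm(deltas="0.0167 -0.0249 0 0 0 0 0; 0.0215 -0.0545 0 0 0 0 0; 0.0133 -0.0833 0 0 0 0 0; -0.0061 -0.1061 0 0 0 0 0; -0.0261 -0.1167 0 0 0 0 0; -0.0393 -0.1197 0 0 0 0 0; -0.0393 -0.1197 0 0 0 0 0; -0.0393 -0.1197 0 0 0 0 0")

```text
time: 18.65
ee_pos: [0.5159, -0.0326, 0.1821]
ee_rot: [0.0, 0.985, 0.17, 0.001]
wrist_force: [-1.2, -0.3, 6.5]
finger_gap: 0.366
```

```bash
python3 look2.py;python3 look2.py
```

```text
t 18.650 crank (np.float64(102.18004413767834), np.float64(0.0695985855584704)) F [-1.2 -0.3  6.5] gap 0.366 q [ 0.3   0.15 -0.36  1.8   0.06  1.2  -1.3 ]
[(np.int32(974), np.float64(30.397), np.float64(0.127))] [(-59.3, 0.082, np.float64(0.74)), (0.7, 0.083, np.float64(0.88)), (12.5, 0.078, np.float64(0.18)), (60.7, 0.083, np.float64(0.96)), (61.0, 0.086, np.float64(0.14))] cap mark mod60 [30.7, 30.7, 30.7]
t 18.700 crank (np.float64(102.05739202401526), np.float64(0.06959161967643769)) F [ 0.  -0.7  6.9] gap 0.364 q [ 0.3   0.15 -0.36  1.8   0.06  1.2  -1.3 ]
[(np.int32(981), np.float64(32.067), np.float64(0.127))] [(-57.7, 0.082, np.float64(0.75)), (2.1, 0.083, np.float64(0.85)), (13.5, 0.079, np.float64(0.18)), (62.3, 0.086, np.float64(0.14)), (62.4, 0.083, np.float64(0.98))] cap mark mod60 [32.3, 32.1, 32.4]
```

jog_arm(deltas="0 0 0 0 0 0 0; 0 0 0 0 0 0 0; 0 0 0 0 0 0 0; 0 0 0 0 0 0 0; 0 0 0 0 0 0 0; 0 0 0 0 0 0 0; 0 0 0 0 0 0 0; 0 0 0 0 0 0 0")

```text
time: 19.75
ee_pos: [0.5163, -0.0325, 0.1821]
ee_rot: [0.0, 0.985, 0.17, 0.001]
wrist_force: [0.0, -0.0, 7.1]
finger_gap: 0.363
```

```bash
python3 look2.py;python3 look2.py;  ls pics; python3 - <<'E'
from fit import *
pre=H+R(*[24.5]*40)
a=24.8
for J,S in ((.0253,.055),(.036,.055),(.045,.055),(.05,.05)):
    o=sim(pre+H+R(a,a,a,a,a*.75,a*.45,0,0)+H+H+R(0,0,0,0),J,S);b=o[40][0]
    print(J,S,[(round(np.degrees(o[i][0]-b),1),round(o[i][1],2)) for i in (49,50,51,55)])
E
```

```text
t 19.750 crank (np.float64(101.8773444659214), np.float64(0.06958216690452877)) F [ 0.  -0.   7.1] gap 0.363 q [ 0.3   0.15 -0.36  1.8   0.06  1.2  -1.3 ]
[(np.int32(86), np.float64(35.63), np.float64(0.148)), (np.int32(992), np.float64(35.532), np.float64(0.127))] [(-54.2, 0.082, np.float64(0.75)), (5.6, 0.083, np.float64(0.89)), (16.7, 0.08, np.float64(0.18)), (64.9, 0.086, np.float64(0.14)), (65.8, 0.083, np.float64(0.98))] cap mark mod60 [35.8, 35.6, 35.8]
t 19.800 crank (np.float64(101.88028698784007), np.float64(0.06958148794781488)) F [-0.9  0.1  6.3] gap 0.362 q [ 0.3   0.15 -0.36  1.8   0.06  1.2  -1.3 ]
[(np.int32(85), np.float64(35.617), np.float64(0.147)), (np.int32(991), np.float64(35.531), np.float64(0.127))] [(-54.2, 0.082, np.float64(0.75)), (5.5, 0.083, np.float64(0.84)), (16.7, 0.08, np.float64(0.18)), (64.9, 0.086, np.float64(0.14)), (65.8, 0.083, np.float64(0.98))] cap mark mod60 [35.8, 35.5, 35.8]
scene0.png
t1.png
top0.png
w1.png
w2.png
x04350.png
x05400.png
x06450.png
x07500.png
x09550.png
x17600.png
x18650.png
x18700.png
x19750.png
x19800.png
0.0253 0.055 [(np.float64(96.5), np.float64(0.28)), (np.float64(97.0), np.float64(0.13)), (np.float64(97.2), 0.0), (np.float64(97.2), 0.0)]
0.036 0.055 [(np.float64(102.2), np.float64(0.63)), (np.float64(103.8), np.float64(0.49)), (np.float64(105.0), np.float64(0.36)), (np.float64(106.6), 0.0)]
0.045 0.055 [(np.float64(105.4), np.float64(0.84)), (np.float64(107.6), np.float64(0.71)), (np.float64(109.5), np.float64(0.59)), (np.float64(114.5), 0.0)]
0.05 0.05 [(np.float64(111.3), np.float64(1.0)), (np.float64(114.0), np.float64(0.88)), (np.float64(116.3), np.float64(0.76)), (np.float64(125.4), 0.0)]
```

```bash
cat > point.py <<'E'
from caps import *
def pointer(w,o):
    hsv=cv2.cvtColor(w,cv2.COLOR_RGB2HSV);m=cv2.inRange(hsv,(0,170,60),(4,255,255))|cv2.inRange(hsv,(174,170,60),(180,255,255))
    c,s,l=blob(m);vu=np.argwhere(l);P=np.array([wplane(u,v,o,.08)[:2] for v,u in vu])
    d=np.hypot(*(P-H).T);t=P[d<np.percentile(d,2)].mean(0)
    return 'tip',np.round(ang(t,H),3),'px',vu[d<np.percentile(d,2)].mean(0)[::-1].round(),'centroid',np.round(ang(P.mean(0),H),3)
E
python3 - <<'E'
from point import *
o=env.observe();w=cv2.imread('pics/x19800.png')[:,:,::-1].copy()
print(pointer(w,o))
h,r=disc(w,o);print('disc',h,r)
from fit import *
segs=[(.05,0)]+R(3,8,13,18,22,22.5,22.5,22.5)+([(.05,0)]+R(*[22.5]*8))*2+[(.05,0)]+R(*[24.5]*16)+[(.05,0)]+R(*[24.5]*64)
s=sim(segs,.037,.055);print([round(s[i][1]*9.549,1) for i in (43,44,45,46,47,48,60,-1)])
for k in (14,16,18,20,22):
  print(k,[round(np.degrees(sim(R(-k,-k,0,0,0,0),J,S)[-1][0]),1) for J,S in((.037,.055),(.034,.053),(.030,.055),(.04,.057))])
E
```

```text
('tip', array([26.73 ,  0.147]), 'px', array([391.,  41.]), 'centroid', array([28.145,  0.165]))
disc [ 0.52975738 -0.10166486] 0.1490436139001037
[np.float64(19.8), np.float64(17.3), np.float64(17.9), np.float64(18.3), np.float64(18.6), np.float64(18.9), np.float64(19.9), np.float64(20.0)]
14 [np.float64(-3.5), np.float64(-3.9), np.float64(-4.0), np.float64(-3.1)]
16 [np.float64(-4.9), np.float64(-5.5), np.float64(-5.7), np.float64(-4.5)]
18 [np.float64(-6.5), np.float64(-7.2), np.float64(-7.5), np.float64(-6.0)]
20 [np.float64(-8.3), np.float64(-9.0), np.float64(-9.4), np.float64(-7.6)]
22 [np.float64(-10.1), np.float64(-11.0), np.float64(-11.4), np.float64(-9.3)]
```

View pics/x19800.png

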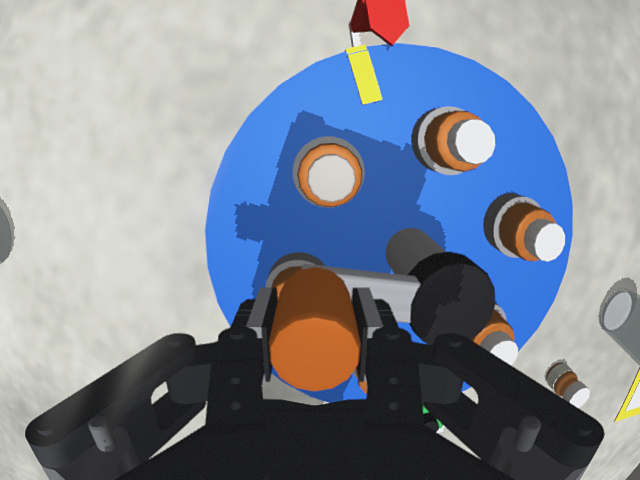

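The pointer tip is at about 27° (px 391,41) and the mark, at rest, is at 35.5° (px 363,75). That is about 8.5° past, so I'll nudge it back gently by the crank.

```bash
python3 gen.py 2622.26 "[-20,-20,0,0,0,0,0,0]"
```

```text
0.0231 0.0072 0 0 0 0 0; 0.0424 0.0219 0 0 0 0 0; 0.0424 0.0219 0 0 0 0 0; 0.0424 0.0219 0 0 0 0 0; 0.0424 0.0219 0 0 0 0 0; 0.0424 0.0219 0 0 0 0 0; 0.0424 0.0219 0 0 0 0 0; 0.0424 0.0219 0 0 0 0 0 -> 2582.26
```

jog_arm(deltas="0.0231 0.0072 0 0 0 0 0; 0.0424 0.0219 0 0 0 0 0; 0.0424 0.0219 0 0 0 0 0; 0.0424 0.0219 0 0 0 0 0; 0.0424 0.0219 0 0 0 0 0; 0.0424 0.0219 0 0 0 0 0; 0.0424 0.0219 0 0 0 0 0; 0.0424 0.0219 0 0 0 0 0")

```text
time: 20.85
ee_pos: [0.5636, -0.0387, 0.1821]
ee_rot: [0.0, 0.985, 0.17, 0.001]
wrist_force: [0.3, 0.3, 6.6]
finger_gap: 0.359
```

```bash
python3 look2.py; python3 - <<'E'
from point import *
import glob
o=env.observe();f=sorted(glob.glob('pics/x*'))[-1];w=cv2.imread(f)[:,:,::-1].copy();print(f,pointer(w,o))
E
```

```text
t 20.850 crank (np.float64(61.94371937156579), np.float64(0.07009243694489202)) F [0.3 0.3 6.6] gap 0.359 q [ 0.29  0.25 -0.35  1.68  0.09  1.23 -1.31]
[(np.int32(653), np.float64(22.256), np.float64(0.133))] [(-66.2, 0.081, np.float64(0.7)), (-7.3, 0.083, np.float64(0.89)), (52.4, 0.083, np.float64(0.95))] cap mark mod60 [22.7, 22.4]
pics/x20850.png ('tip', array([26.923,  0.147]), 'px', array([358., 102.]), 'centroid', array([27.245,  0.169]))
```

```bash
python3 - <<'E'
from fit import *
for k in (12,13,14,15,20):
  print(k,[round(np.degrees(sim(R(k,k,0,0,0,0),J,S)[-1][0]),1) for J,S in((.0253,.055),(.03,.045),(.037,.04),(.037,.035))])
E
python3 gen.py 2582.26 "[13,13,0,0,0,0,0,0]"; python3 look2.py
```

```text
12 [np.float64(2.9), np.float64(3.6), np.float64(3.6), np.float64(4.2)]
13 [np.float64(3.7), np.float64(4.4), np.float64(4.4), np.float64(5.1)]
14 [np.float64(4.5), np.float64(5.2), np.float64(5.2), np.float64(5.9)]
15 [np.float64(5.4), np.float64(6.1), np.float64(6.1), np.float64(6.9)]
20 [np.float64(10.3), np.float64(11.1), np.float64(10.9), np.float64(11.9)]
-0.0120 -0.0103 0 0 0 0 0; -0.0259 -0.0177 0 0 0 0 0; -0.0259 -0.0177 0 0 0 0 0; -0.0259 -0.0177 0 0 0 0 0; -0.0259 -0.0177 0 0 0 0 0; -0.0259 -0.0177 0 0 0 0 0; -0.0259 -0.0177 0 0 0 0 0; -0.0259 -0.0177 0 0 0 0 0 -> 2608.26
t 20.900 crank (np.float64(61.94645907157568), np.float64(0.07009611568019798)) F [0.4 0.6 6.6] gap 0.36 q [ 0.29  0.25 -0.35  1.68  0.09  1.23 -1.31]
[(np.int32(92), np.float64(22.357), np.float64(0.148)), (np.int32(653), np.float64(22.251), np.float64(0.133))] [(-66.2, 0.081, np.float64(0.7)), (-7.3, 0.083, np.float64(0.89)), (52.4, 0.083, np.float64(0.95))] cap mark mod60 [22.7, 22.4]
```

jog_arm(deltas="-0.0120 -0.0103 0 0 0 0 0; -0.0259 -0.0177 0 0 0 0 0; -0.0259 -0.0177 0 0 0 0 0; -0.0259 -0.0177 0 0 0 0 0; -0.0259 -0.0177 0 0 0 0 0; -0.0259 -0.0177 0 0 0 0 0; -0.0259 -0.0177 0 0 0 0 0; -0.0259 -0.0177 0 0 0 0 0")

```text
time: 21.95
ee_pos: [0.5332, -0.0309, 0.1821]
ee_rot: [0.0, 0.985, 0.17, 0.001]
wrist_force: [0.6, -0.3, 6.6]
finger_gap: 0.367
```

```bash
python3 look2.py; python3 - <<'E'
from point import *
import glob
o=env.observe();f=sorted(glob.glob('pics/x*'))[-1];w=cv2.imread(f)[:,:,::-1].copy();print(f,pointer(w,o))
E
```

```text
t 21.950 crank (np.float64(87.87554662419963), np.float64(0.0697472171419)) F [ 0.6 -0.3  6.6] gap 0.367 q [ 0.29  0.19 -0.36  1.75  0.07  1.21 -1.31]
[(np.int32(986), np.float64(29.497), np.float64(0.127))] [(-59.9, 0.082, np.float64(0.75)), (-0.3, 0.083, np.float64(0.88)), (11.1, 0.082, np.float64(0.16)), (55.5, 0.091, np.float64(0.1)), (59.6, 0.083, np.float64(0.96))] cap mark mod60 [30.1, 29.7, 29.6]
pics/x21950.png ('tip', array([26.732,  0.147]), 'px', array([385.,  64.]), 'centroid', array([27.627,  0.169]))
```

```bash
python3 gen.py 2608.26 "[-8,-8,0,0,0,0,0,0]"
```

```text
0.0088 0.0042 0 0 0 0 0; 0.0169 0.0095 0 0 0 0 0; 0.0169 0.0095 0 0 0 0 0; 0.0169 0.0095 0 0 0 0 0; 0.0169 0.0095 0 0 0 0 0; 0.0169 0.0095 0 0 0 0 0; 0.0169 0.0095 0 0 0 0 0; 0.0169 0.0095 0 0 0 0 0 -> 2592.26
```

jog_arm(deltas="0.0088 0.0042 0 0 0 0 0; 0.0169 0.0095 0 0 0 0 0; 0.0169 0.0095 0 0 0 0 0; 0.0169 0.0095 0 0 0 0 0; 0.0169 0.0095 0 0 0 0 0; 0.0169 0.0095 0 0 0 0 0; 0.0169 0.0095 0 0 0 0 0; 0.0169 0.0095 0 0 0 0 0")

```text
time: 23.0
ee_pos: [0.5523, -0.0341, 0.1821]
ee_rot: [0.0, 0.985, 0.17, 0.001]
wrist_force: [0.4, 0.3, 7.1]
finger_gap: 0.362
```

```bash
python3 look2.py; python3 - <<'E'
from point import *
import glob
o=env.observe();f=sorted(glob.glob('pics/x*'))[-1];w=cv2.imread(f)[:,:,::-1].copy();print(f,pointer(w,o))
cv2.imwrite('pics/c1.png',cv2.resize(w[20:260,220:540,::-1],None,fx=2,fy=2,interpolation=cv2.INTER_CUBIC))
E
```

```text
t 23.000 crank (np.float64(71.90629372945384), np.float64(0.06995742290871085)) F [0.4 0.3 7.1] gap 0.362 q [ 0.29  0.23 -0.35  1.71  0.08  1.22 -1.31]
[(np.int32(889), np.float64(25.541), np.float64(0.129))] [(-63.8, 0.083, np.float64(0.74)), (-4.0, 0.083, np.float64(0.87)), (55.7, 0.083, np.float64(0.96))] cap mark mod60 [26.2, 26.0, 25.7]
pics/x23000.png ('tip', array([26.887,  0.147]), 'px', array([370.,  89.]), 'centroid', array([27.379,  0.169]))
```

View pics/c1.png

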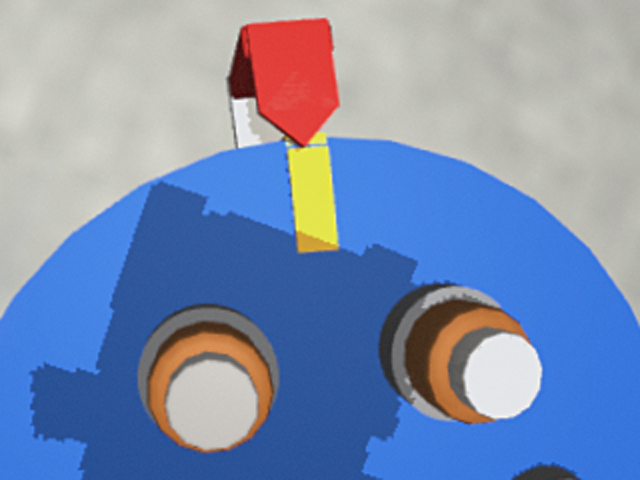

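The crop shows the stripe under the pointer tip, about 1° short. I'll make one small forward nudge.

```bash
python3 gen.py 2592.26 "[4,4,0,0,0,0,0,0]"
```

```text
-0.0040 -0.0028 0 0 0 0 0; -0.0081 -0.0054 0 0 0 0 0; -0.0081 -0.0054 0 0 0 0 0; -0.0081 -0.0054 0 0 0 0 0; -0.0081 -0.0054 0 0 0 0 0; -0.0081 -0.0054 0 0 0 0 0; -0.0081 -0.0054 0 0 0 0 0; -0.0081 -0.0054 0 0 0 0 0 -> 2600.26
```

jog_arm(deltas="-0.0040 -0.0028 0 0 0 0 0; -0.0081 -0.0054 0 0 0 0 0; -0.0081 -0.0054 0 0 0 0 0; -0.0081 -0.0054 0 0 0 0 0; -0.0081 -0.0054 0 0 0 0 0; -0.0081 -0.0054 0 0 0 0 0; -0.0081 -0.0054 0 0 0 0 0; -0.0081 -0.0054 0 0 0 0 0")

```text
time: 24.05
ee_pos: [0.5428, -0.0318, 0.1821]
ee_rot: [0.0, 0.985, 0.17, 0.001]
wrist_force: [-0.2, -0.1, 6.0]
finger_gap: 0.363
```

```bash
python3 look2.py; python3 - <<'E'
from point import *
import glob
o=env.observe();f=sorted(glob.glob('pics/x*'))[-1];w=cv2.imread(f)[:,:,::-1].copy();print(f,pointer(w,o))
E
```

```text
t 24.050 crank (np.float64(79.90577442690629), np.float64(0.06986464285005706)) F [-0.2 -0.1  6. ] gap 0.363 q [ 0.29  0.21 -0.36  1.73  0.08  1.21 -1.32]
[(np.int32(996), np.float64(27.516), np.float64(0.127))] [(-61.8, 0.082, np.float64(0.74)), (-2.4, 0.083, np.float64(0.88)), (57.7, 0.083, np.float64(0.97))] cap mark mod60 [28.2, 27.6, 27.7]
pics/x24050.png ('tip', array([26.819,  0.147]), 'px', array([378.,  77.]), 'centroid', array([27.487,  0.169]))
```

The mark is now at 27.5° against the pointer's 26.8–27.5°, so I'll release and lift.

jog_arm(deltas="0 0 0 0 0 0 0.45; 0 0 0 0 0 0 0.6; 0 0 0 0 0 0 0.65; 0 0 0 0 0 0 0.65; 0 0 -0.01 0 0 0 0.65; 0 0 -0.03 0 0 0 0.65; 0 0 -0.06 0 0 0 0.65; 0 0 -0.1 0 0 0 0.65", newtons=20)

```text
time: 25.1
ee_pos: [0.5421, -0.0319, 0.2824]
ee_rot: [-0.0, 0.985, 0.17, -0.0]
wrist_force: [-0.3, 0.1, 0.2]
finger_gap: 0.648
```

jog_arm(deltas="0 0 -0.01 0 0 0 0.65; 0 0 -0.01 0 0 0 0.65; 0 0 -0.01 0 0 0 0.65; 0 0 -0.01 0 0 0 0.65; 0 0 -0.01 0 0 0 0.65; 0 0 -0.01 0 0 0 0.65; 0 0 -0.01 0 0 0 0.65; 0 0 -0.01 0 0 0 0.65")

```text
time: 26.1
ee_pos: [0.5425, -0.0319, 0.2913]
ee_rot: [0.0, 0.985, 0.17, 0.0]
wrist_force: [-0.5, -1.1, 0.5]
finger_gap: 0.646
```

```bash
python3 look2.py; python3 - <<'E'
from point import *
import glob
o=env.observe();f=sorted(glob.glob('pics/x*'))[-1];w=cv2.imread(f)[:,:,::-1].copy();print(f,pointer(w,o))
E
python3 look2.py; ls pics/x* | tail -1
```

```text
t 26.100 crank (np.float64(80.16698400890782), np.float64(0.06970729692654638)) F [-0.5 -1.1  0.5] gap 0.646 q [ 0.29  0.15 -0.35  1.57  0.05  1.43 -1.29]
[(np.int32(441), np.float64(27.386), np.float64(0.128))] [(-63.0, 0.085, np.float64(0.84)), (-2.9, 0.083, np.float64(0.94)), (57.6, 0.083, np.float64(0.97)), (118.5, 0.083, np.float64(0.78)), (178.0, 0.084, np.float64(0.85))] cap mark mod60 [27.0, 27.1, 27.6, 28.5, 28.0]
pics/x26100.png ('tip', array([26.979,  0.147]), 'px', array([359.,  95.]), 'centroid', array([27.312,  0.169]))
t 26.150 crank (np.float64(80.17728581574076), np.float64(0.06969701529681192)) F [ 0.7 -0.2  0.5] gap 0.652 q [ 0.29  0.15 -0.35  1.57  0.05  1.43 -1.29]
[(np.int32(442), np.float64(27.365), np.float64(0.128))] [(-62.9, 0.084, np.float64(0.85)), (-2.9, 0.083, np.float64(0.94)), (57.7, 0.083, np.float64(0.97)), (118.6, 0.084, np.float64(0.79)), (178.0, 0.084, np.float64(0.85))] cap mark mod60 [27.1, 27.1, 27.7, 28.6, 28.0]
pics/x26150.png
```

```bash
python3 -c "
from rig import env
print(env.job_done())"
```

```text
the job is handed in; nothing more can be done
None
```

I ran the carousel at about 20 turns a minute for roughly 7.5 s, stopped it with the yellow mark under the pointer, let go of the knob and handed the job in at about 26 s.

- **Speed:** The mark's travel between two pictures 8 s apart gave an average of 19.8 turns a minute, including a brief dip when the first was taken. I didn't measure speed continuously. A model that predicted the final mark angle to within 1° puts the speed within 2 turns a minute of 20 for about 7.5 s. By the same model it never went above about 20.
- **Stop:** The carousel first came to rest about 8.5° past the pointer. I brought it back with small crank nudges, two of them clockwise.
- **Last check:** With the gripper open and raised, two pictures 0.05 s apart showed the mark still at 27.4°, against the pointer at 27.0–27.3°.
- **Forces:** The largest wrist force reported at the end of any move was about 25 N. I saw no sign of contact with anything but the knob, though I didn't check the bystander objects again at the end.
- **Disagreement:** My estimate of the carousel's inertia was about 0.025 kg m² from the spin-up but about 0.037 from the coast-down. The nudges moved the carousel 1.5–2 times as far as the model predicted, so I corrected each from the pictures.

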